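Tip a cookie stamp out of its tray

TASK

Get the green cookie stamp out of its flush pocket in the wooden tray: under one end of each pocket there is a hollow, under the other a solid step, and you cannot see which, so press lightly on the ends with the closed fingers until one gives way (never force the solid end) and the stamp see-saws up and stays tipped. Then take it by its raised end and lay it flat, green face up, in the middle of the marble slab, setting it down rather than dropping it. Leave the red and blue stamps lying in their pockets, and do not shift the steel cutter or the flour tin.

Things in the scene. Friction and masses are not known exactly. Their poses are not given: they have to be found in the camera images.
- stamp_green: Wooden cookie stamp, a flat bar 66 x 24 x 12 mm (about 40 g) with a green top face. Origin: centre of its underside; x along its length, y across, z up out of the green face. It starts face up in one of the tray's three pockets (any of them), its top flush with the tray's top.
- stamp_red: Wooden cookie stamp, a flat bar 66 x 24 x 12 mm (about 40 g) with a red top face. Origin: centre of its underside; x along its length, y across, z up out of the red face. It starts face up in one of the tray's three pockets (any of them), its top flush with the tray's top.
- stamp_blue: Wooden cookie stamp, a flat bar 66 x 24 x 12 mm (about 40 g) with a blue top face. Origin: centre of its underside; x along its length, y across, z up out of the blue face. It starts face up in one of the tray's three pockets (any of them), its top flush with the tray's top.
- tray: Fixed wooden tray 104 (x) x 168 (y) x 34 mm high. Origin: centre of its underside; z up. Three pockets side by side at y = -48, 0, +48 mm, each with a stamp lying along the tray's x. Under the stamp, one half of a pocket is a solid step that ends 2.5 mm past the middle, the other half a hollow 17.5 mm deep: which half is random and hidden. The end over the step does not yield.
- tray_top (a point): Centre of the tray's top face, axes as the tray's. Pockets are 26.5 mm wide; for 8 < |x| < 41 mm their mouths widen to finger scoops 36 mm wide (y), 10 mm deep, leaving 6 mm beside the stamp and 8 mm past its end: room for closed fingers (line of closing along y) to push the end down, not to grip it.
- tray_middle (a point): Centre of the middle pocket's floor, 22 mm over the table, where the stamps pivot. Under 1 N tips a stamp, pressed 20 to 28 mm from its middle on the hollow's side until a finger's inner edge is about 7 mm below the tray's top. Past 25 degrees it stays tipped, at 30 to 35, its other end 8 to 18 mm above the tray's top.
- slab: Fixed white marble slab 150 x 150 x 15 mm. Origin: centre of its underside; z up.
- cutter: Loose steel ring cookie cutter, 60 mm across, 25 mm high, bystander. Origin: centre of its underside.
- tin: Loose white and green flour tin (0.6 kg), 76 mm across, 110 mm high, standing beyond the work. Origin: centre of its underside.
- pin: Fixed wooden rolling pin lying along its y axis, 48 mm thick, 310 mm long with handles. Origin: under its middle, on the table.
Things that resemble listed ones, but are neither listed nor needed, are in the scene too. What is shaped like the stamp_green but black or purple is not meant.

How it is judged:
At the end, for the whole second after the job is handed in: The green stamp is released and at rest, lying flat on the marble slab (within 0.1 rad, underside within 3 mm of the slab's top), green face up, its centre within 40 mm of the slab's centre; the red and blue stamps still lie in their pockets (moved less than 8 mm, tilted less than 0.1 rad) (horizontal distance between stamp_green and slab below 0.04 m and z of stamp_green in the frame of slab between 0.012 and 0.018 m and angle between each of stamp_green, stamp_red, stamp_blue's own z axis and vertical below 0.1 rad and linear speed of stamp_green below 0.02 m/s and angular speed of stamp_green below 0.2 rad/s and distance of each of stamp_red, stamp_blue from where it was at the start of the episode below 0.008 m); the robot touches nothing.
It fails at once if the green stamp is pressed with more than 45 N while it lies flat in its pocket (contact force between the fingers and stamp_green above 45 N and angle between stamp_green's own z axis and vertical below 0.08 rad and horizontal distance between stamp_green and tray below 0.09 m and z of stamp_green in the frame of tray below 0.026 m).
It fails at once if the green stamp is dropped from more than about 3 cm (falls faster than 0.8 m/s, not held) (linear speed of stamp_green above 0.8 m/s and contact force between the fingers and stamp_green below 0.3 N).
It fails at once if the red or blue stamp is moved more than 15 mm or tipped by more than 0.3 rad (distance of any of stamp_red, stamp_blue from where it was at the start of the episode above 0.015 m or angle between any of stamp_red, stamp_blue's own z axis and vertical above 0.3 rad).
It fails at once if the steel cutter or the flour tin is moved more than 30 mm (distance of any of cutter, tin from where it was at the start of the episode above 0.03 m).
It also fails if it takes over 48 s, if anything falls off the work surface, if the arm or the gripper's body presses on something with over 40 N, if the wrist force passes 120 N, or if a joint passes its speed limit or range.

ROBOT

A 6-joint arm with a two-finger parallel gripper is mounted at the origin on the work surface. World frame = base frame: x ahead of the robot, y to its left, z up, the work surface at z = 0. Lengths are in m, angles in rad, forces in N, time in s.
With the tool pointing down it reaches from about 0.25 to 0.775 m from the base axis. Payload 8.9 kg.
Tool frame: the origin (TCP) lies midway between the tips of the shut fingers; the grasp point (between the pads) lies 19 mm behind it; z points along the fingers, y is the line along which they close (so a half turn about z gives the same grasp; the last joint's range is limited). The gripper opens to 85 mm and grips with 20 to 120 N. Pads are 22 mm wide; open, the fingers measure 114 mm over their backs; the gripper's body (76 mm by 85 mm) begins 54 mm behind the grasp point. The pads swing forward as they close: fully open they stand 13 mm farther back than shut.
Start: joints at [0.964, 0.291, -0.153, 1.127, 0, 1.431], TCP at [0.237, 0.469, 0.231] pointing down, gripper open.
Joint ranges: [-2.52, 2.52], [-0.91, 1.74], [-1.3, 1.37], [-1.96, 2.02], [-1.52, 1.47], [-3.14, 3.14]. Speed limits (rad/s): [2.22, 2.22, 2.79, 3.14, 3.14, 3.14].

INTERFACE

Orientations are given as [roll, pitch, yaw] about the fixed x, y, z axes, in that order (R = Rz(yaw) Ry(pitch) Rx(roll)).
In Python, from plant import arm gives the robot as it stands. The module is installed in compiled form; this text tells all that it offers.
- The arm moves only by the tool servo_tool, never from a script. Its argument "moves" is a list of rows, each a list of 7 numbers: the shift along the tool's x, y, z each as a share of 4 cm, from -1 to 1, then the turn, a rotation vector about the tool's x, y, z each as a share of 8 degrees, from -1 to 1, then the opening, from 0 (shut) to 1 (fully open). A call has 1 to 12 rows; each row shifts and turns the commanded pose from where the row before left it, along the tool's axes as they then stand; what a row does not reach is not made up. A row lasts 1/8 s, in which the tool goes at most 62.5 mm and 10.7 degrees, less where a joint would pass 70% of its speed; a pose out of reach is approached as far as the arm can. A call with a number of a shift or a turn outside -1 to 1 is refused whole. A call with a gripper value outside its range is refused whole. The fingers move at their own pace and stop on an object; "force" is the grip in N (left out, the last holds). Time passes only in rows, so rows that do not move let the fingers close. It gives the time, the measured TCP pose, the force, the opening and the grip force at its end, in the units of the state.
- arm.get_state(): the state, without advancing time (a new reading comes with each control period).
- arm.read_camera(name): name is "side" or "top"; returns a dict with "pixels" (400x640x3 uint8, blue, green, red), "vfov" (degrees; the focal length in pixels is half the picture's height over the tangent of half this angle, whatever the lens; pixels are square), "cx", "cy" (the principal point, pixels), "R" (3x3) and "t" (3): a world point X has camera coordinates R X + t. Camera axes: x right, y down, z forward; pixel columns grow to the right and rows downward; lengths in m; the calibration is good to about 2 mm. A picture is of the moment at which its call begins. There is no depth.
- arm.close_job(): hands the job in; it is judged then, once.
The state is a dict: "time_s": time; "joint_pos": joint angles; "qd": joint speeds; "joint_torque": joint torques, N m; "eef_pos": TCP position; "orientation": TCP orientation; "force": force on the tool from outside, world axes, zero at the start; "moment": the same for the moment, N m; "gripper_width": opening from 0.0 (shut) to 1.0 (fully open); "finger_force": force on a finger pad.
Only numpy, scipy, OpenCV 4.12 (cv2) and the standard library are available. Lean on these libraries where they do the work, as an engineer would, in place of code of your own. Each camera call takes 0.05 s, during which the arm holds its last target. There are 200 camera calls.

## Working session

There is one attempt and no reset: what is moved stays moved. The work goes in short steps, Python scripts to look and compute and a tool call to move; the robot and the scene stay as the last step left them, time stands still between calls to the robot, and variables do not carry over. Pictures are saved under pics/ and viewed, at most 10 in all, crops included, and the job is handed in when it is done.

Besides the shell and the picture viewer there is one more tool, called after "Call:" as a command line: name --pt "numbers of a row" for each row, then --argument value for the rest. servo_tool: Moves the arm, as the interface text tells. Its arguments: {"type":"object","properties":{"moves":{"type":"array","items":{"type":"array","items":{"type":"number"}}},"force":{"type":"number"}},"required":["moves"]}

```bash
mkdir -p pics
cat > h.py <<'E'
import numpy as np, cv2
from plant import arm
def cam(n):
    c=arm.read_camera(n); c["f"]=c["pixels"].shape[0]/2/np.tan(np.radians(c["vfov"])/2); c["R"]=np.array(c["R"]);c["t"]=np.array(c["t"]); return c
def ray(c,u,v):
    d=c["R"].T@np.array([(u-c["cx"])/c["f"],(v-c["cy"])/c["f"],1]); o=-c["R"].T@c["t"]; return o,d/np.linalg.norm(d)
def atz(c,u,v,z):
    o,d=ray(c,u,v); return o+d*(z-o[2])/d[2]
def tri(a,b):
    (o1,d1),(o2,d2)=a,b
    s=np.linalg.lstsq(np.c_[d1,-d2],o2-o1,rcond=None)[0]; p,q=o1+s[0]*d1,o2+s[1]*d2
    return (p+q)/2,np.linalg.norm(p-q)
def proj(c,X):
    p=c["R"]@np.array(X)+c["t"]; return p[:2]/p[2]*c["f"]+[c["cx"],c["cy"]]
E
python3 - <<'E'
from h import *
for n in("top","side"):
    c=cam(n); cv2.imwrite(f"pics/{n}0.png",c["pixels"]); print(n,c["f"],c["cx"],c["cy"],-c["R"].T@c["t"],c["R"].round(3).tolist())
print(arm.get_state())
E
```

```text
top 421.95169776083856 318.65312882855255 196.7124137707673 [ 0.44297358 -0.01679611  0.94817697] [[0.02, -0.999, -0.028], [-0.988, -0.015, -0.153], [0.152, 0.03, -0.988]]
side 456.04140319620274 314.9979774712563 200.77035756469402 [ 0.16654477 -0.72637693  0.85562218] [[0.868, -0.496, 0.007], [-0.341, -0.607, -0.717], [0.36, 0.62, -0.697]]
{'time_s': 0.1, 'joint_pos': array([ 9.63683285e-01,  2.91246858e-01, -1.54049277e-01,  1.12670614e+00,
        4.56660295e-06,  1.43150670e+00]), 'qd': array([ 0.00168792, -0.00117448,  0.00355698, -0.00071901, -0.00089051,
        0.00160444]), 'joint_torque': array([ 1.58093138e-03, -5.37978566e+01,  3.31917250e+01,  9.31088958e-03,
       -1.42082017e-04, -2.07092830e-05]), 'eef_pos': array([0.23650766, 0.46826542, 0.23077842]), 'orientation': array([-3.14039902e+00, -1.71955449e-04,  2.67376913e+00]), 'force': array([ 0.79652548, -0.62153314,  0.21209734]), 'moment': array([-0.02669064,  0.009532  ,  0.02171144]), 'finger_force': 0.0, 'gripper_width': 1.0041582462400458}
```

View pics/top0.png

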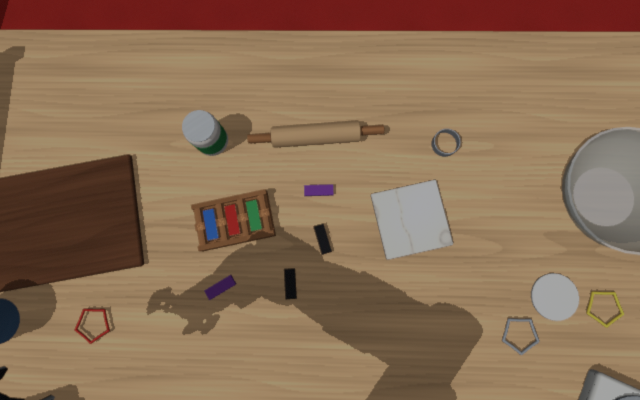

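View pics/side0.png

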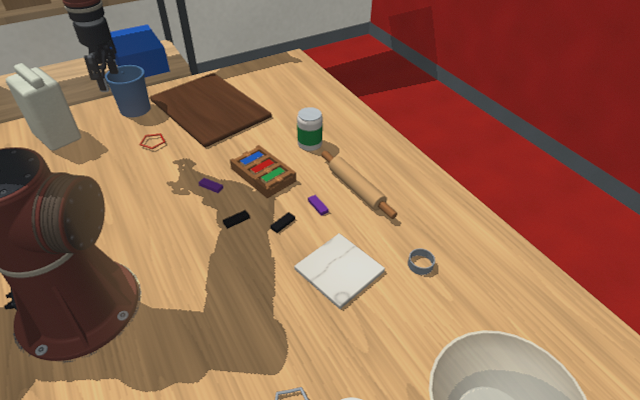

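Green-topped bar: top (253,215), side (273,174), in the tray's pocket nearest the slab. The look-alikes are black at top (322,239) and (290,284) and purple at (319,190) and (220,287); they lie on the table and are the wrong colour. The tin is also green, at (205,130), but it is a tin. I'll measure and confirm in a crop.

```bash
cat >> h.py <<'E'
def blob(c,lo,hi,box):
    x0,y0,x1,y1=box; hsv=cv2.cvtColor(np.ascontiguousarray(c["pixels"][y0:y1,x0:x1]),cv2.COLOR_BGR2HSV)
    m=cv2.inRange(hsv,lo,hi); k,l,s,ce=cv2.connectedComponentsWithStats(m)
    i=1+np.argmax(s[1:,4]); m=(l==i).astype(np.uint8)
    cn=max(cv2.findContours(m,cv2.RETR_EXTERNAL,cv2.CHAIN_APPROX_NONE)[0],key=cv2.contourArea)
    return ce[i]+[x0,y0],s[i,4],cv2.minAreaRect(cn),cn.reshape(-1,2)+[x0,y0]
G=((40,90,40),(85,255,255));Bl=((100,120,50),(125,255,255));Rd=((0,170,70),(6,255,255));W=((0,0,150),(179,45,255))
BT=(185,180,285,260);BS=(225,140,300,200)
E
python3 - <<'E'
from h import *
T=cam("top");S=cam("side")
P={}
for n,r in(("g",G),("r",Rd),("b",Bl)):
    a=blob(T,*r,BT);b=blob(S,*r,BS); P[n]=tri(ray(T,*a[0]),ray(S,*b[0])); print(n,a[0],a[1],b[0],b[1],P[n])
    X=np.array([atz(T,u,v,.034)[:2] for u,v in a[3]]); print(cv2.minAreaRect((X*1000).astype(np.float32)))
    X=np.array([atz(S,u,v,.034)[:2] for u,v in b[3]]); print(cv2.minAreaRect((X*1000).astype(np.float32)))
a=blob(T,*W,(360,170,465,270));b=blob(S,*W,(285,225,395,315)); print("slab",a[0],b[0],tri(ray(T,*a[0]),ray(S,*b[0])),atz(T,*a[0],.015),atz(S,*b[0],.015))
X=np.array([atz(T,u,v,.015)[:2] for u,v in a[3]]); print(cv2.minAreaRect((X*1000).astype(np.float32)))
im=cv2.resize(T["pixels"][180:260,185:335],None,fx=5,fy=5,interpolation=cv2.INTER_CUBIC);cv2.imwrite("pics/crop1.png",im)
for n,z,u in(("tin",.11,(201,121)),("pinl",.03,(250,138)),("pinr",.03,(384,130)),("cut",.025,(446,142))): print(n,atz(T,*u,z))
E
```

```text
g [253.26315789 214.94444444] 342 [272.4527027  173.92567568] 148 (array([0.54151639, 0.15327954, 0.03537225]), np.float64(0.0003789161672560231))
((541.841064453125, 153.5765380859375), (66.42953491210938, 25.03377914428711), 13.162126541137695)
((543.0825805664062, 154.70399475097656), (67.0519027709961, 25.40985870361328), 13.170341491699219)
r [231.421875 219.38125 ] 320 [261.79230769 165.29230769] 130 (array([0.53115232, 0.20053397, 0.03604722]), np.float64(0.0008716929309195662))
((531.23046875, 201.0321044921875), (65.73121643066406, 24.487789154052734), 13.62818717956543)
((532.6893920898438, 202.78375244140625), (65.78004455566406, 23.934743881225586), 13.309046745300293)
b [209.96116505 223.78317152] 309 [251.21551724 157.35344828] 116 (array([0.52028864, 0.24734591, 0.03598622]), np.float64(7.863974760977737e-05))
((520.6239013671875, 247.71072387695312), (64.101806640625, 23.434030532836914), 12.939671516418457)
((521.9402465820312, 249.70252990722656), (64.63822174072266, 22.54350471496582), 11.657876968383789)
slab [411.22743764 219.23265306] [339.10749477 268.64795461] (array([ 0.54100045, -0.19492103,  0.00867057]), np.float64(0.0011392207072425822)) [ 0.53981501 -0.19348931  0.015     ] [ 0.53875855 -0.19904754  0.015     ]
((541.1791381835938, -193.18923950195312), (148.2223663330078, 146.5230712890625), 13.5498685836792)
tin [0.72827073 0.25745668 0.11      ]
pinl [0.71663164 0.16935778 0.03      ]
pinr [ 0.73863718 -0.13257044  0.03      ]
cut [ 0.71383526 -0.27145588  0.025     ]
```

View pics/crop1.png

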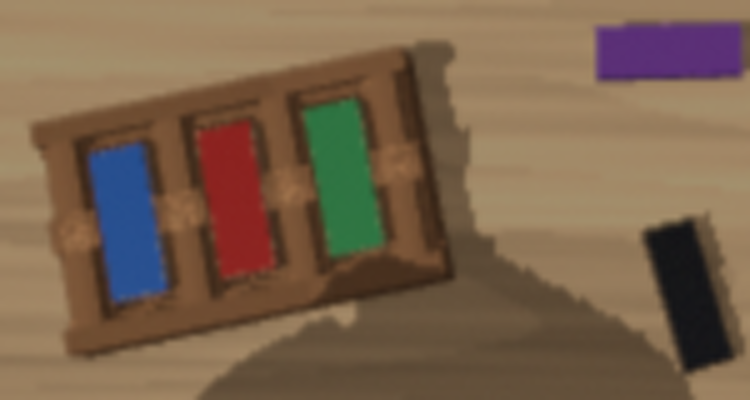

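Crop confirms it: the green bar is at crop (343,177), in the tray pocket nearest the slab, and the black and purple bars lie outside on the table. Centre is (0.542, 0.154), top z about 0.035, tray yaw about 13°. I'll turn the tool to yaw 193° while shutting the fingers.

Call:
servo_tool --pt "0 0 0 0 0 -0.995 0" --pt "0 0 0 0 0 -0.995 0" --pt "0 0 0 0 0 -0.995 0" --pt "0 0 0 0 0 -0.995 0" --pt "0 0 0 0 0 -0.995 0" --force 30

```text
time_s: 0.82
eef_pos: [0.2367, 0.4685, 0.2311]
orientation: [-3.141, -0.0, -2.91]
force: [0.4, 0.2, -0.8]
gripper_width: 0.001
finger_force: 0.0
```

```bash
cat >> h.py <<'E'
from scipy.spatial.transform import Rotation as Ro
C=np.array([.542,.154,.034]); A=np.radians(13.0); ax=np.array([np.cos(A),np.sin(A),0]); ay=np.array([-ax[1],ax[0],0])
def to(X,rpy=None):
    s=arm.get_state(); R=Ro.from_euler("xyz",s["orientation"]); d=R.inv().apply(np.array(X)-s["eef_pos"])/.04
    print("t",round(s["time_s"],2),"pos",s["eef_pos"].round(4),"rpy",np.degrees(s["orientation"]).round(1),"F",s["force"].round(1),"w",round(s["gripper_width"],3),"ff",round(s["finger_force"],1))
    print("shift units",d.round(2))
    if rpy is not None: print("turn units",(np.degrees((R.inv()*Ro.from_euler("xyz",rpy)).as_rotvec())/8).round(2))
E
python3 - <<'E'
from h import *
to(C-.025*ax+[0,0,.03],[np.pi,0,A+np.pi])
E
```

```text
t 0.82 pos [0.2367 0.4685 0.2311] rpy [-180.    -0.  -166.7] F [ 0.4  0.2 -0.8] w 0.001 ff 0.0
shift units [-5.   -9.4   4.18]
turn units [-0.   -0.    0.03]
```

Call:
servo_tool --pt "-0.5 -0.94 0.3 0 0 0.03 0" --pt "-0.5 -0.94 0.3 0 0 0 0" --pt "-0.5 -0.94 0.3 0 0 0 0" --pt "-0.5 -0.94 0.3 0 0 0 0" --pt "-0.5 -0.94 0.3 0 0 0 0" --pt "-0.5 -0.94 0.3 0 0 0 0" --pt "-0.5 -0.94 0.3 0 0 0 0" --pt "-0.5 -0.94 0.3 0 0 0 0" --pt "-0.5 -0.94 0.3 0 0 0 0" --pt "-0.5 -0.94 0.3 0 0 0 0" --pt "0 0 0.6 0 0 0 0" --pt "0 0 0.58 0 0 0 0"

```text
time_s: 2.33
eef_pos: [0.5152, 0.1455, 0.0632]
orientation: [3.142, -0.0, -2.92]
force: [-0.8, 0.9, -0.5]
gripper_width: 0.001
finger_force: 0.0
```

Run:
```python
from h import *
to(C-.025*ax+[0,0,.004],[np.pi,0,A+np.pi])
T=cam("top");S=cam("side")
a=cv2.resize(T["pixels"][175:265,180:300],(600,450),interpolation=cv2.INTER_CUBIC);b=cv2.resize(S["pixels"][120:210,200:320],(600,450),interpolation=cv2.INTER_CUBIC)
cv2.imwrite("pics/c2.png",cv2.resize(np.hstack([a,b]),(800,300)))
```

```text
t 2.33 pos [0.5152 0.1455 0.0632] rpy [ 180.    -0.  -167.3] F [-0.8  0.9 -0.5] w 0.001 ff 0.0
shift units [-0.07  0.06  0.63]
turn units [ 0.   -0.   -0.04]
```

View pics/c2.png

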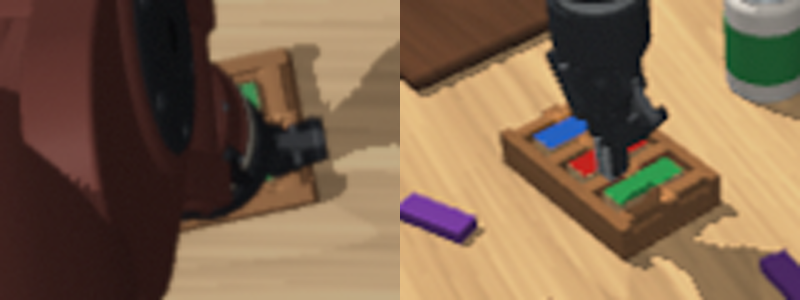

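The side crop shows the shut fingertip at (612,178), just above the near end of the green bar (610,195). Now I'll correct the aim and lower it gently.

Call:
servo_tool --pt "-0.07 0.06 0.3 0 0 -0.04 0" --pt "0 0 0.25 0 0 0 0" --pt "0 0 0.05 0 0 0 0" --pt "0 0 0 0 0 0 0"

```text
time_s: 2.92
eef_pos: [0.5172, 0.1492, 0.0402]
orientation: [-3.142, 0.0, -2.913]
force: [-0.2, -0.2, -0.3]
gripper_width: -0.006
finger_force: 0.0
```

Call:
servo_tool --pt "0 0 0.03 0 0 0 0" --pt "0 0 0.03 0 0 0 0" --pt "0 0 0 0 0 0 0"

```text
time_s: 3.3
eef_pos: [0.5172, 0.1491, 0.0377]
orientation: [-3.142, 0.0, -2.913]
force: [-0.2, 0.2, 1.1]
gripper_width: 0.002
finger_force: 0.0
```

Call:
servo_tool --pt "0 0 0.025 0 0 0 0" --pt "0 0 0 0 0 0 0"

```text
time_s: 3.55
eef_pos: [0.5171, 0.1491, 0.0367]
orientation: [3.142, -0.0, -2.913]
force: [-0.4, 0.7, -1.0]
gripper_width: 0.002
finger_force: 0.0
```

Call:
servo_tool --pt "0 0 0.025 0 0 0 0" --pt "0 0 0 0 0 0 0"

```text
time_s: 3.8
eef_pos: [0.5171, 0.1491, 0.0356]
orientation: [3.142, -0.0, -2.913]
force: [0.2, -0.0, -0.0]
gripper_width: 0.002
finger_force: 0.0
```

Call:
servo_tool --pt "0 0 0.025 0 0 0 0" --pt "0 0 0 0 0 0 0"

```text
time_s: 4.05
eef_pos: [0.5171, 0.1491, 0.0346]
orientation: [3.142, -0.0, -2.913]
force: [-0.1, 0.6, 0.0]
gripper_width: 0.001
finger_force: 0.0
```

Call:
servo_tool --pt "0 0 0.02 0 0 0 0" --pt "0 0 0 0 0 0 0"

```text
time_s: 4.3
eef_pos: [0.5171, 0.1491, 0.0338]
orientation: [3.142, -0.0, -2.913]
force: [0.0, 0.5, -0.2]
gripper_width: -0.001
finger_force: 0.0
```

Call:
servo_tool --pt "0 0 0.02 0 0 0 0" --pt "0 0 0 0 0 0 0"

```text
time_s: 4.55
eef_pos: [0.5171, 0.1491, 0.033]
orientation: [-3.142, -0.0, -2.913]
force: [-0.6, 0.3, -0.6]
gripper_width: 0.004
finger_force: 0.0
```

Call:
servo_tool --pt "0 0 0.02 0 0 0 0" --pt "0 0 0 0 0 0 0"

```text
time_s: 4.8
eef_pos: [0.5171, 0.1491, 0.0322]
orientation: [-3.142, -0.0, -2.913]
force: [0.3, 0.7, -0.2]
gripper_width: -0.002
finger_force: 0.0
```

Call:
servo_tool --pt "0 0 0.025 0 0 0 0" --pt "0 0 0 0 0 0 0"

```text
time_s: 5.05
eef_pos: [0.5171, 0.1491, 0.0312]
orientation: [-3.142, -0.0, -2.913]
force: [0.1, 0.5, 0.3]
gripper_width: 0.004
finger_force: 0.0
```

Call:
servo_tool --pt "0 0 0.025 0 0 0 0" --pt "0 0 0 0 0 0 0"

```text
time_s: 5.3
eef_pos: [0.5171, 0.1491, 0.0302]
orientation: [3.142, -0.0, -2.913]
force: [0.0, -0.7, 0.4]
gripper_width: -0.002
finger_force: 0.0
```

Run:
```python
from h import *
to(C-.025*ax+[0,0,-.007],[np.pi,0,A+np.pi])
S=cam("side"); b=blob(S,*G,BS);print(b[:2])
cv2.imwrite("pics/c3.png",cv2.resize(S["pixels"][130:200,210:310],(700,490),interpolation=cv2.INTER_CUBIC))
```

```text
t 5.3 pos [0.5171 0.1491 0.0302] rpy [ 180.    -0.  -166.9] F [ 0.  -0.7  0.4] w -0.002 ff 0.0
shift units [-0.01 -0.02  0.08]
turn units [ 0.   -0.    0.01]
(array([273.40517241, 173.45689655]), np.int32(116))
```

View pics/c3.png

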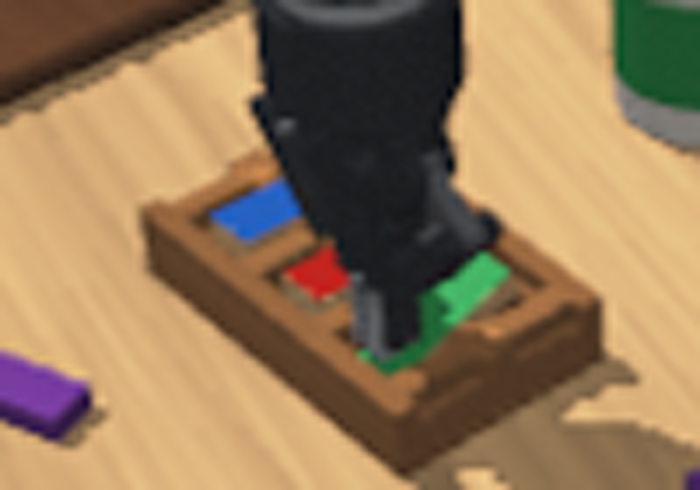

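The near end (crop 390,350) is sinking and the far end (490,270) is rising, with no force: this is the hollow side. I'll go down further in small steps.

Call:
servo_tool --pt "0 0 0.03 0 0 0 0" --pt "0 0 0.03 0 0 0 0" --pt "0 0 0 0 0 0 0"

```text
time_s: 5.72
eef_pos: [0.517, 0.1491, 0.0278]
orientation: [3.142, -0.0, -2.913]
force: [0.1, -0.1, 0.2]
gripper_width: 0.003
finger_force: 0.0
```

Call:
servo_tool --pt "0 0 0.025 0 0 0 0" --pt "0 0 0.02 0 0 0 0" --pt "0 0 0 0 0 0 0"

```text
time_s: 6.1
eef_pos: [0.5172, 0.1491, 0.0261]
orientation: [3.142, 0.0, -2.913]
force: [-0.2, 0.7, 2.3]
gripper_width: -0.002
finger_force: 0.4
```

Run:
```python
from h import *
to(C-.025*ax+[0,0,.06],[np.pi,0,A+np.pi])
S=cam("side"); b=blob(S,*G,BS);print(b[:3]); cv2.imwrite("pics/c4.png",cv2.resize(S["pixels"][130:200,210:310],(700,490),interpolation=cv2.INTER_CUBIC))
```

```text
t 6.1 pos [0.5172 0.1491 0.0261] rpy [ 180.     0.  -166.9] F [-0.2  0.7  2.3] w -0.002 ff 0.4
shift units [-0.01 -0.02 -1.7 ]
turn units [0.   0.   0.01]
(array([273.28395062, 174.02469136]), np.int32(81), ((46.70491409301758, 34.75409698486328), (6.145770072937012, 21.254125595092773), 39.80556869506836))
```

View pics/c4.png

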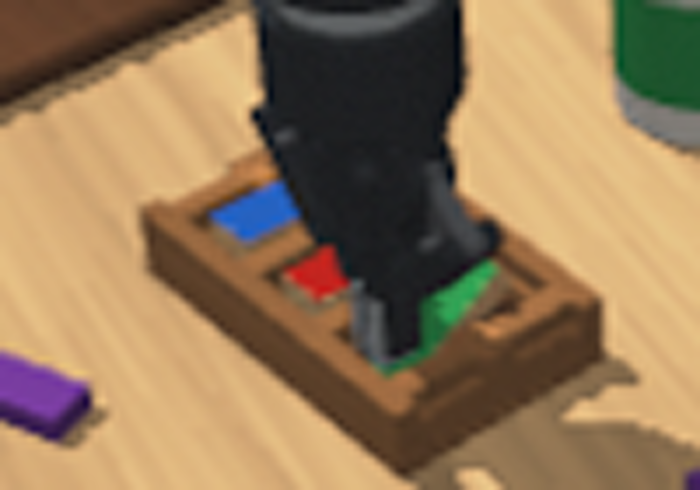

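The bar is clearly tipped with its far end up (crop 495,270), and 2.3 N suggests it has bottomed. I'll retract upward, open the fingers and look.

Call:
servo_tool --pt "0 0 -0.2 0 0 0 0" --pt "0 0 -0.6 0 0 0 0" --pt "0 0 -1 0 0 0 0" --pt "0 0 -1 0 0 0 0" --pt "0.6 0.6 -1 0 0 0 0.6" --pt "1 1 0 0 0 0 0.6" --pt "1 1 0 0 0 0 0.6" --pt "0 0 0 0 0 0 0.6"

```text
time_s: 7.15
eef_pos: [0.3892, 0.2281, 0.1788]
orientation: [3.141, -0.001, -2.91]
force: [0.9, 0.2, 0.6]
gripper_width: 0.597
finger_force: 0.0
```

Run:
```python
from h import *
to(C)
T=cam("top");S=cam("side")
a=blob(T,*G,BT);b=blob(S,*G,BS);print(a[:3],b[:3])
a=cv2.resize(T["pixels"][180:260,190:290],(500,400),interpolation=cv2.INTER_CUBIC);b=cv2.resize(S["pixels"][130:210,220:320],(500,400),interpolation=cv2.INTER_CUBIC)
cv2.imwrite("pics/c5.png",cv2.resize(np.hstack([a,b]),(800,320),interpolation=cv2.INTER_AREA))
```

```text
t 7.15 pos [0.3892 0.2281 0.1788] rpy [ 180.    -0.  -166.7] F [0.9 0.2 0.6] w 0.597 ff 0.0
shift units [-3.29 -2.68  3.62]
(array([253.75324675, 217.63311688]), np.int32(308), ((68.67693328857422, 37.81538391113281), (27.364208221435547, 11.577164649963379), 74.74488067626953)) (array([271.52348993, 173.89932886]), np.int32(149), ((46.51176452636719, 34.1529426574707), (7.2671709060668945, 21.909976959228516), 40.60129928588867))
```

View pics/c5.png

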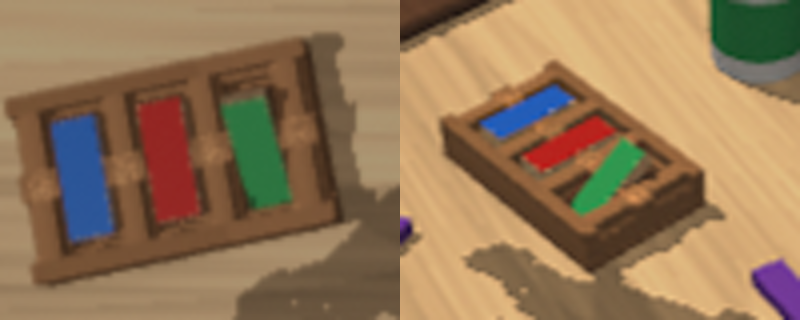

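Stamp stays tipped: the raised end edge is at crop top (222,105)–(265,96) and side (622,138)–(645,155). Red and blue are flat. Triangulating the raised edge.

Run:
```python
from h import *
from scipy.optimize import minimize
T=cam("top");S=cam("side")
for tu,su in(((245.5,206.2),(275.5,164.5)),((256.2,204),(281.2,168.8))):
    p,e=tri(ray(T,*tu),ray(S,*su)); print(p.round(4),round(e,4),"tray xy",((p-C)@ax).round(4),((p-C)@ay).round(4))
M={}
for n,c,b in(("T",T,BT),("S",S,BS)):
    r=blob(c,*G,b); m=np.zeros((1600,2560),np.uint8); mm=np.zeros((400,640),np.uint8); cv2.fillPoly(mm,[r[3].astype(np.int32)],255); M[n]=(c,cv2.resize(mm,(2560,1600),interpolation=cv2.INTER_LINEAR)>127)
def cost(p):
    x,y,z,t=p[0]*.001,p[1]*.001,p[2]*.001,np.radians(p[3]); L=np.cos(t)*ax+np.sin(t)*np.array([0,0,1]); E=C+x*ax+y*ay; E[2]=.034+z
    q=[E+12e-3*ay,E-12e-3*ay,E-12e-3*ay-.066*L,E+12e-3*ay-.066*L]; k=0
    for c,m in M.values():
        pl=np.array([(proj(c,v)+.5)*4 for v in q]).astype(np.int32); im=np.zeros(m.shape,np.uint8); cv2.fillPoly(im,[pl],1); im=im>0
        k+=1-(im&m).sum()/(im|m).sum()
    return k
best=min((minimize(cost,[x0,0,z0,32],method="Nelder-Mead",options=dict(initial_simplex=[[x0,0,z0,32],[x0+4,0,z0,32],[x0,3,z0,32],[x0,0,z0+4,32],[x0,0,z0,37]])) for x0 in(22,26) for z0 in(10,15)),key=lambda r:r.fun)
print("edge x,y,z over tray mm, tilt",best.x,best.fun)
```

```text
[0.5587 0.1678 0.0514] 0.0009 tray xy 0.0194 0.0097
[0.5643 0.1449 0.0504] 0.0015 tray xy 0.0197 -0.0138
edge x,y,z over tray mm, tilt [21.29329636 -0.41329245 17.13589768 30.97085533] 0.2664238843952873
```

Raised edge is at tray x≈+21 mm, 17 mm above the tray, tilt about 31°. I'll tilt the tool 31° so it is square to the stamp, with the pads half over its end.

Call:
servo_tool --pt "0 0 0 0 -0.97 0 0.5" --pt "0 0 0 0 -0.97 0 0.5" --pt "0 0 0 0 -0.97 0 0.5" --pt "0 0 0 0 -0.97 0 0.5" --pt "0 0 0 0 0 0 0.5"

```text
time_s: 7.98
eef_pos: [0.3897, 0.2253, 0.1761]
orientation: [-3.14, 0.538, -2.913]
force: [-0.2, 0.2, -0.3]
gripper_width: 0.498
finger_force: 0.0
```

```bash
cat >> h.py <<'E'
th=np.radians(31); tz=np.sin(th)*ax-np.cos(th)*np.array([0,0,1]); Rg=Ro.from_matrix(np.c_[np.cross(ay,tz),ay,tz]); gr=C+.0272*ax-.0008*ay+[0,0,.0075]
E
python3 - <<'E'
from h import *
to(gr-.04*tz,Rg.as_euler("xyz"))
E
```

```text
t 7.97 pos [0.3897 0.2253 0.1761] rpy [-179.9   30.8 -166.9] F [-0.2  0.2 -0.3] w 0.498 ff 0.0
shift units [-1.7  -2.61  3.93]
turn units [-0.   -0.02  0.01]
```

Call:
servo_tool --pt "-0.34 -0.52 0.4 0 0 0 0.5" --pt "-0.34 -0.52 0.4 0 0 0 0.5" --pt "-0.34 -0.52 0.4 0 0 0 0.5" --pt "-0.34 -0.52 0.5 0 0 0 0.5" --pt "-0.34 -0.53 0.6 0 -0.02 0.01 0.5" --pt "0 0 0.8 0 0 0 0.5" --pt "0 0 0.8 0 0 0 0.5" --pt "0 0 0 0 0 0 0.5"

```text
time_s: 8.98
eef_pos: [0.5529, 0.1559, 0.0776]
orientation: [3.14, 0.54, -2.917]
force: [-0.7, 0.2, -0.5]
gripper_width: 0.5
finger_force: 0.0
```

Run:
```python
from h import *
to(gr,Rg.as_euler("xyz"))
```

```text
t 8.97 pos [0.5529 0.1559 0.0776] rpy [ 179.9   30.9 -167.1] F [-0.7  0.2 -0.5] w 0.5 ff 0.0
shift units [ 0.12 -0.01  0.98]
turn units [ 0.01 -0.01 -0.01]
```

Call:
servo_tool --pt "0.12 -0.01 0.4 0 0 0 0.5" --pt "0 0 0.3 0 0 0 0.5" --pt "0 0 0.18 0 0 0 0.5" --pt "0 0 0.1 0 0 0 0.5" --pt "0 0 0 0 0 0 0.5"

```text
time_s: 9.6
eef_pos: [0.5672, 0.1599, 0.0437]
orientation: [3.141, 0.544, -2.915]
force: [-0.2, -0.2, 0.4]
gripper_width: 0.502
finger_force: 0.0
```

Run:
```python
from h import *
to(gr,Rg.as_euler("xyz"))
S=cam("side"); cv2.imwrite("pics/c6.png",cv2.resize(S["pixels"][110:200,220:320],(600,540),interpolation=cv2.INTER_CUBIC))
```

```text
t 9.6 pos [0.5672 0.1599 0.0437] rpy [ 179.9   31.2 -167. ] F [-0.2 -0.2  0.4] w 0.502 ff 0.0
shift units [ 0.   -0.02  0.06]
turn units [ 0.01  0.02 -0.  ]
```

View pics/c6.png

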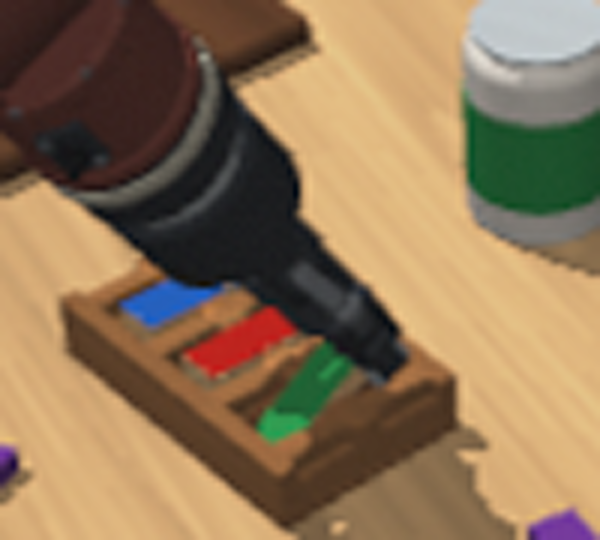

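The fingers straddle the raised end (crop 345,360), tips clear of the tray. I'll advance the last 2 mm and close.

Call:
servo_tool --pt "0 0 0.06 0 0 0 0.5" --pt "0 0 0 0 0 0 0.15" --pt "0 0 0 0 0 0 0.15" --pt "0 0 0 0 0 0 0.1" --pt "0 0 0 0 0 0 0.1" --force 40

```text
time_s: 10.28
eef_pos: [0.5683, 0.1603, 0.0416]
orientation: [3.141, 0.545, -2.915]
force: [0.2, 0.2, 0.4]
gripper_width: 0.268
finger_force: 40.4
```

Gripped (22.8 mm, 40 N). Lifting straight up slowly, then leveling.

Call:
servo_tool --pt "-0.1 0 -0.17 0 0 0 0.1" --pt "-0.19 0 -0.32 0 0 0 0.1" --pt "-0.25 0 -0.41 0 0 0 0.1" --pt "-0.25 0 -0.41 0 0 0 0.1" --pt "-0.25 0 -0.41 0 0 0 0.1" --pt "-0.25 0 -0.42 0 0 0 0.1" --pt "0 0 0 0 0.78 0 0.1" --pt "0 0 0 0 0.78 0 0.1" --pt "0 0 0 0 0.78 0 0.1" --pt "0 0 0 0 0.78 0 0.1" --pt "0 0 0 0 0.78 0 0.1" --pt "0 0 0 0 0 0 0.1"

```text
time_s: 11.78
eef_pos: [0.5694, 0.1602, 0.1412]
orientation: [3.141, 0.0, -2.915]
force: [0.7, -0.1, -0.5]
gripper_width: 0.263
finger_force: 40.3
```

```bash
cat >> h.py <<'E'
slab=np.array([.540,-.195,.015])
E
python3 - <<'E'
from h import *
# tip ~2.5mm or less above stamp underside; stamp middle 33 mm towards -ax of tcp
to(slab+.033*ax+[0,0,.05],[np.pi,0,A+np.pi])
S=cam("side"); T=cam("top")
a=cv2.resize(S["pixels"][60:200,200:340],(400,400),interpolation=cv2.INTER_CUBIC)
b=cv2.resize(T["pixels"][150:290,180:320],(400,400),interpolation=cv2.INTER_CUBIC)
cv2.imwrite("pics/c7.png",np.hstack([b,a]))
E
```

```text
t 11.78 pos [0.5694 0.1602 0.1412] rpy [ 180.    0. -167.] F [ 0.7 -0.1 -0.5] w 0.263 ff 40.3
shift units [ 1.89 -8.49  1.9 ]
turn units [0. 0. 0.]
```

View pics/c7.png

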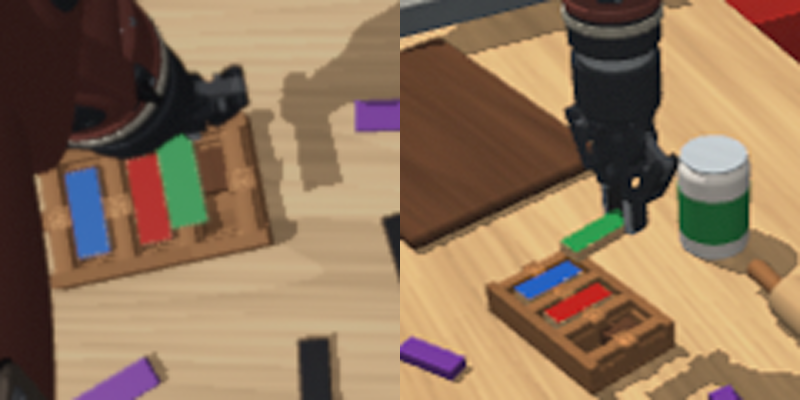

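Held nearly level by its end (side crop 595,232), red and blue undisturbed. Carrying it to the slab.

Call:
servo_tool --pt "0.09 -0.4 0 0 0 0 0.1" --pt "0.19 -0.85 0 0 0 0 0.1" --pt "0.19 -0.85 0 0 0 0 0.1" --pt "0.19 -0.85 0 0 0 0 0.1" --pt "0.19 -0.85 0 0 0 0 0.1" --pt "0.19 -0.85 0 0 0 0 0.1" --pt "0.19 -0.85 0 0 0 0 0.1" --pt "0.19 -0.85 0 0 0 0 0.1" --pt "0.19 -0.85 0 0 0 0 0.1" --pt "0.19 -0.85 0 0 0 0 0.1" --pt "0.09 -0.44 0 0 0 0 0.1" --pt "0 0 0 0 0 0 0.1"

```text
time_s: 13.38
eef_pos: [0.5703, -0.1888, 0.1414]
orientation: [3.141, 0.0, -2.916]
force: [-0.5, 0.7, 0.0]
gripper_width: 0.262
finger_force: 40.3
```

Call:
servo_tool --pt "0 0 0.5 0 0 0 0.1" --pt "0 0 0.6 0 0 0 0.1" --pt "0 0 0.6 0 0 0 0.1" --pt "0 0 0.3 0 0 0 0.1" --pt "0 0 0 0 0 0 0.1"

```text
time_s: 14.0
eef_pos: [0.5703, -0.1868, 0.0608]
orientation: [3.14, -0.001, -2.914]
force: [-0.0, -0.5, -0.4]
gripper_width: 0.26
finger_force: 40.3
```

Run:
```python
from h import *
to(slab+.033*ax+[0,0,.01],[np.pi,0,A+np.pi])
S=cam("side");T=cam("top")
for n,c,b in(("T",T,(360,170,465,270)),("S",S,(270,200,420,315))):
    r=blob(c,*G,b); X=np.array([atz(c,u,v,.062)[:2]*1000 for u,v in r[3]],np.float32); print(n,r[:2],cv2.minAreaRect(X))
cv2.imwrite("pics/c8.png",cv2.resize(S["pixels"][180:300,270:420],(750,600),interpolation=cv2.INTER_CUBIC))
```

```text
t 14.0 pos [ 0.5703 -0.1868  0.0608] rpy [ 1.799e+02 -1.000e-01 -1.669e+02] F [-0.  -0.5 -0.4] w 0.26 ff 40.3
shift units [-0.04 -0.03  0.9 ]
turn units [ 0.01 -0.01  0.01]Traceback (most recent call last):
  File "<stdin>", line 5, in <module>
  File "h.py", line 18, in blob
    i=1+np.argmax(s[1:,4]); m=(l==i).astype(np.uint8)
        ~~~~~~~~~^^^^^^^^^
    return _wrapfunc(a, 'argmax', axis=axis, out=out, **kwds)
    return bound(*args, **kwds)
ValueError: attempt to get argmax of an empty sequence
```

The top view is hidden by the arm, so I'll lower by feel and keep the last picture for the end.

Call:
servo_tool --pt "-0.04 -0.03 0.3 0 0 0 0.1" --pt "0 0 0.3 0 0 0 0.1" --pt "0 0 0.2 0 0 0 0.1" --pt "0 0 0.1 0 0 0 0.1" --pt "0 0 0 0 0 0 0.1"

```text
time_s: 14.72
eef_pos: [0.5725, -0.1885, 0.0249]
orientation: [3.141, -0.0, -2.915]
force: [0.3, -0.7, -1.1]
gripper_width: 0.267
finger_force: 40.3
```

Call:
servo_tool --pt "0 0 0.05 0 0 0 0.1" --pt "0 0 0 0 0 0 0.1"

```text
time_s: 14.98
eef_pos: [0.5728, -0.1886, 0.0234]
orientation: [3.141, 0.0, -2.915]
force: [0.7, -0.7, 0.7]
gripper_width: 0.266
finger_force: 40.3
```

Call:
servo_tool --pt "0 0 0.03 0 0 0 0.1" --pt "0 0 0 0 0 0 0.1"

```text
time_s: 15.22
eef_pos: [0.5727, -0.1886, 0.022]
orientation: [3.141, -0.0, -2.915]
force: [-0.5, -0.2, 0.4]
gripper_width: 0.263
finger_force: 40.3
```

Call:
servo_tool --pt "0 0 0.03 0 0 0 0.1" --pt "0 0 0 0 0 0 0.1"

```text
time_s: 15.48
eef_pos: [0.5726, -0.1885, 0.0207]
orientation: [3.141, -0.0, -2.915]
force: [0.1, 0.2, -2.1]
gripper_width: 0.259
finger_force: 40.3
```

Call:
servo_tool --pt "0 0 0.03 0 0 0 0.1" --pt "0 0 0 0 0 0 0.1"

```text
time_s: 15.72
eef_pos: [0.5726, -0.1885, 0.0195]
orientation: [3.141, -0.0, -2.915]
force: [-0.2, -1.1, -0.3]
gripper_width: 0.261
finger_force: 40.3
```

Call:
servo_tool --pt "0 0 0.025 0 0 0 0.1" --pt "0 0 0 0 0 0 0.1"

```text
time_s: 15.98
eef_pos: [0.5727, -0.1886, 0.0186]
orientation: [3.141, -0.0, -2.915]
force: [0.0, -0.6, -1.2]
gripper_width: 0.262
finger_force: 40.3
```

Call:
servo_tool --pt "0 0 0.025 0 0 0 0.1" --pt "0 0 0 0 0 0 0.1"

```text
time_s: 16.23
eef_pos: [0.5728, -0.1886, 0.0177]
orientation: [3.141, 0.0, -2.915]
force: [0.4, 1.1, 1.2]
gripper_width: 0.266
finger_force: 40.4
```

Call:
servo_tool --pt "0 0 0.025 0 0 0 0.1" --pt "0 0 0 0 0 0 0.1"

```text
time_s: 16.48
eef_pos: [0.5729, -0.1886, 0.0167]
orientation: [3.141, 0.0, -2.915]
force: [0.1, 0.2, 1.6]
gripper_width: 0.262
finger_force: 40.5
```

Run:
```python
from h import *
to(slab+.033*ax)
S=cam("side"); r=blob(S,*G,(270,200,420,315)); print(r[:2])
X=np.array([atz(S,u,v,.029)[:2]*1000 for u,v in r[3]],np.float32); print(cv2.minAreaRect(X))
# predicted visible green if flat at TCP pose
E=arm.get_state()["eef_pos"].copy(); E[2]=.028
print([proj(S,E-s*ax+k*ay).round(1).tolist() for s,k in((.066,.012),(.066,-.012),(.011,-.012),(.011,.012))], r[3].min(0),r[3].max(0), r[3][np.argmin(r[3][:,0])], r[3][np.argmax(r[3][:,1])])
```

```text
t 16.48 pos [ 0.5729 -0.1886  0.0167] rpy [ 180.    0. -167.] F [0.1 0.2 1.6] w 0.262 ff 40.5
shift units [0.01 0.03 0.04]
(array([339.28888889, 263.86222222]), np.int32(225))
((541.124267578125, -196.39048767089844), (67.1478271484375, 24.096664428710938), 15.910889625549316)
[[325.3, 268.6], [332.7, 275.0], [349.9, 261.8], [342.5, 255.7]] [327 253] [350 274] [327 268] [332 274]
```

The measured outline matches a stamp flat on the slab at (0.541, -0.196), and contact force is starting. I'll press a touch more, open gently and retreat up.

Call:
servo_tool --pt "0 0 0.015 0 0 0 0.1" --pt "0 0 0 0 0 0 0.1"

```text
time_s: 16.77
eef_pos: [0.5729, -0.1886, 0.0161]
orientation: [3.141, 0.0, -2.914]
force: [2.1, -0.1, 2.3]
gripper_width: 0.265
finger_force: 40.6
```

Call:
servo_tool --pt "0 0 0 0 0 0 0.32" --pt "0 0 0 0 0 0 0.5" --pt "0 0 0 0 0 0 0.55" --pt "0 0 -0.3 0 0 0 0.55" --pt "0 0 -0.8 0 0 0 0.55" --pt "0 0 -1 0 0 0 0.55" --pt "0 0 -1 0 0 0 0.55" --pt "1 0 -1 0 0 0 0.55" --pt "1 0 0 0 0 0 0.55" --pt "1 0.5 0 0 0 0 0.55" --pt "1 0.5 0 0 0 0 0.55" --pt "0 0 0 0 0 0 0.55"

```text
time_s: 18.27
eef_pos: [0.4053, -0.1847, 0.1809]
orientation: [3.14, -0.001, -2.915]
force: [1.0, -0.5, 0.5]
gripper_width: 0.549
finger_force: 0.0
```

Run:
```python
from h import *
S=cam("side");T=cam("top")
to(slab)
try:
    p=[blob(T,*G,(360,170,465,270)),blob(S,*G,(270,200,420,315))]; print(tri(ray(T,*p[0][0]),ray(S,*p[1][0])),p[0][:2],p[1][:2])
    for c,r in zip((T,S),p): print(cv2.minAreaRect(np.array([atz(c,u,v,.027)[:2]*1000 for u,v in r[3]],np.float32)))
except Exception as e: print(e)
a=cv2.resize(S["pixels"][130:320,230:420],(400,400),interpolation=cv2.INTER_CUBIC)
b=cv2.resize(T["pixels"][110:300,190:460],(400,281),interpolation=cv2.INTER_CUBIC); b=cv2.copyMakeBorder(b,0,119,0,0,cv2.BORDER_CONSTANT)
cv2.imwrite("pics/end.png",np.hstack([b,a]))
```

```text
t 18.38 pos [ 0.4084 -0.1862  0.1811] rpy [-1.80e+02  1.00e-01 -1.67e+02] F [ 0.3 -0.4 -0.5] w 0.551 ff 0.0
shift units [-3.15 -0.95  4.16]
(array([ 0.53990821, -0.19623845,  0.02614684]), np.float64(0.0005696801765846417)) (array([413.40939597, 218.81879195]), np.int32(298)) (array([339.22077922, 264.56709957]), np.int32(231))
((539.9100952148438, -195.97848510742188), (62.92771911621094, 22.243080139160156), 13.271281242370605)
((540.4638061523438, -196.64048767089844), (64.94867706298828, 23.394315719604492), 12.966798782348633)
```

View pics/end.png

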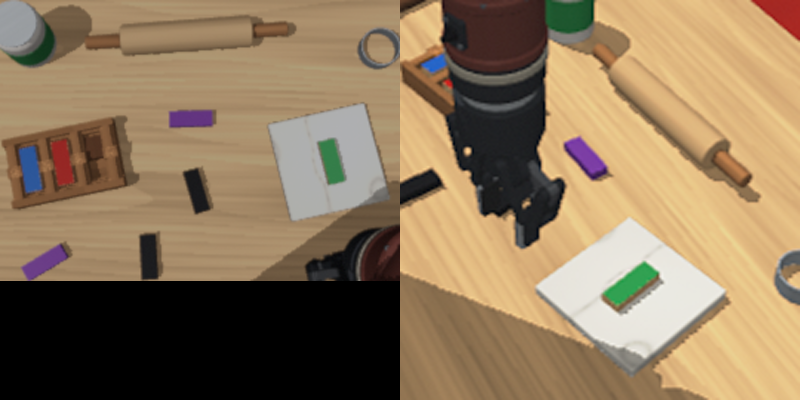

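The stamp lies flat, green side up, in the middle of the slab (top crop 331,161; side 630,287), with its top at z 26 mm. Red and blue are in their pockets, and the cutter and tin are where they were. Handing in.

```bash
python3 -c "
from plant import arm
print(arm.close_job())"
```

```text
the job is handed in; nothing more can be done
None
```

The green stamp is lying flat and green face up about 1 mm from the slab's measured centre, released and at rest; red and blue are still in their pockets, cutter and tin look unmoved in the last pictures, and the job was handed in at about 18 s (no verdict was returned).

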